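# Spray a clay plaque at the fixative stand

### The job

Take the round-ended clay plaque (not the square-cornered one) and set it down gently, relief up, centred and square on the raised wooden block of the spray stand. Then press the cap of the spray can strapped in the stand, whose height differs each time, fully down for a moment without ever pushing harder than 25 N, and let it spring back up. Do not spray before the plaque is in place and let go, and leave the other plaque, the jar, the spatula and the lump of clay where they are.

Things in the scene. Friction and masses are not known exactly. Their poses are not given: they have to be found in the camera images.
- plaque: The plaque to spray: grey clay, 110 mm long (its x), 60 mm wide (y), 24 mm thick, both ends half circles of 30 mm radius; a leaf relief stands 2.5 mm up from its top. Origin at the centre of its underside, z up. About 0.26 kg. Starts flat on the table, relief up.
- square_plaque: Another plaque of the same clay, size and relief (110 x 60 x 24 mm) but with square corners; to be left alone. Origin at the centre of its underside, x along its length. The two plaques may lie in either order.
- stand: Fixed wooden spray stand. Origin on the table under the raised block's centre, x from block to can. Base board x -60..300, y +-75 mm, 18 mm thick. Block 74 (x) by 124 mm (y), top at 60 mm; the plaque lies on it lengthwise along y. Behind it a 52 mm spray can is strapped in a cradle, leaning 0.6 rad from vertical towards the block: its axis, foot to top, is (-0.565, 0, 0.825).
- block_top (a point): Centre of the raised block's top face, 60 mm above the table. Fixed to the stand.
- cap_mid (a point): Point fixed to the stand on the can's axis, at (170, 0, 215) mm in the stand's frame: the average place of the centre of the cap's top. The can sits higher or lower in its straps each time, so the real top is up to 12 mm further out or in along the axis and must be felt for. The cradle starts 60 mm below it.
- cap (a joint): How far the can's white cap is pushed in along the can's axis, m: 0 up, 0.010 at the hard stop. The cap is a flat-topped plastic disc, 36 mm diameter, 18 mm high; its spring starts at about 3 N and reaches about 12 N at the stop. Pushed in 7 mm or more (about 9 N) it sprays.
- jar: Open glass jar, 76 mm diameter, 105 mm tall; origin at the centre of its underside. Leave alone.
- spatula: Modelling spatula, about 190 mm long, lying along its x. Leave alone.
- clay_lump: Lump of grey clay, 94 mm diameter, 52 mm tall; origin at the centre of its underside. Leave alone.
Not all that is in view belongs to the job. What is shaped like the plaque but blue or purple is not meant.

How it is judged:
On the way, in this order (a step that is already met when the one before it is completed fails the run):
1. the round-ended plaque lies on the block, centred and square, and is let go (horizontal distance between plaque and block_top below 0.015 m and angle between the x axis of plaque and the y axis of stand, either way round below 0.2 rad and z of plaque in the frame of block_top between -0.005 and 0.006 m and angle between plaque's own z axis and vertical below 0.1 rad and contact force between the fingers and plaque below 0.1 N), for 0.2 s.
2. the cap is pressed at least 7 mm in while the plaque lies on the block (horizontal distance between plaque and block_top below 0.015 m and angle between the x axis of plaque and the y axis of stand, either way round below 0.2 rad and z of plaque in the frame of block_top between -0.005 and 0.006 m and angle between plaque's own z axis and vertical below 0.1 rad and value of joint cap above 0.007 m), for 0.2 s.
3. the cap has sprung back up (value of joint cap below 0.0015 m), for 0.2 s.
At the end, for the whole second after the job is handed in: The round-ended plaque lies released and still on the block, relief up, within 15 mm of its centre, 0.2 rad of its length, 6 mm of its top, tilted under 0.1 rad; the cap is up within 1.5 mm; other plaque, jar, spatula and clay lump are within 25 mm of their starts (all of step 1 and linear speed of plaque below 0.02 m/s and value of joint cap below 0.0015 m and distance of each of square_plaque, jar, spatula, clay_lump from where it was at the start of the episode below 0.025 m); the robot touches nothing.
It fails at once if the arm or fingers push on the stand, can or cap with more than 25 N (contact force between any of the fingers, the arm and stand above 25 N).
It fails at once if the cap is pressed more than 4 mm while the round-ended plaque is not in place and let go on the block (value of joint cap above 0.004 m and not (horizontal distance between plaque and block_top below 0.015 m and angle between the x axis of plaque and the y axis of stand, either way round below 0.2 rad and z of plaque in the frame of block_top between -0.005 and 0.006 m and angle between plaque's own z axis and vertical below 0.1 rad and contact force between the fingers and plaque below 0.1 N)).
It fails at once if the plaque is dropped: it moves faster than 0.5 m/s while not held (linear speed of plaque above 0.5 m/s and contact force between the fingers and plaque below 0.1 N).
It fails at once if the other plaque, the jar, the spatula or the clay lump is moved by more than 25 mm (distance of any of square_plaque, jar, spatula, clay_lump from where it was at the start of the episode above 0.025 m).
It also fails if it takes over 46 s, if anything falls off the work surface, if the arm or the gripper's body presses on something with over 40 N, if the wrist force passes 120 N, or if a joint passes its speed limit or range.

### The arm

A 6-joint arm with a two-finger parallel gripper is mounted at the origin on the work surface. World frame = base frame: x ahead of the robot, y to its left, z up, the work surface at z = 0. Lengths are in m, angles in rad, forces in N, time in s.
With the tool pointing down it reaches from about 0.3 to 0.775 m from the base axis. Payload 14.6 kg.
Tool frame: the origin (TCP) lies at the very end of the fingers, on their centre line; the grasp point (between the pads) lies 19 mm behind it; z points along the fingers, y is the line along which they close (so a half turn about z gives the same grasp; the last joint's range is limited). The gripper opens to 94 mm and grips with 3 to 60 N. Pads are 16 mm wide; open, the fingers measure 119 mm over their backs; the gripper's body (75 mm by 177 mm) begins 78 mm behind the grasp point.
Start: joints at [1.038, 0.3, 1.521, -0, 1.321, -0.067], TCP at [0.247, 0.491, 0.205] pointing down, gripper open.
Joint ranges: [-3.03, 3.03], [-0.79, 2.21], [0.23, 2.52], [-1.04, 4.18], [0, 3.07], [-2.55, 2.55]. Speed limits (rad/s): [2.22, 2.22, 2.57, 3.14, 3.14, 3.14].

### API

Orientations are given as [roll, pitch, yaw] about the fixed x, y, z axes, in that order (R = Rz(yaw) Ry(pitch) Rx(roll)).
In Python, from station import ctrl gives the robot as it stands. The module is installed in compiled form; this text tells all that it offers.
- The arm moves only by the tool step_arm, never from a script. Its argument "deltas" is a list of rows, each an object with "dp": the shift along the tool's x, y, z scaled (see below), a list of three; "twist": the turn about the tool's z scaled (see below). In form: [{"dp": [tx, ty, tz], "twist": twist}, ...]. A call has 1 to 12 rows; each row shifts and turns the commanded pose from where the row before left it, along the tool's axes as they then stand; what a row does not reach is not made up. The controller multiplies each number of a shift by 0.04 m and each number of a turn by 4 degrees. A row lasts 1/10 s, in which the tool goes at most 50 mm and 8.59 degrees, less where a joint would pass 70% of its speed; a pose out of reach is approached as far as the arm can. A call with a number of a shift or a turn outside -1 to 1 is refused whole. A call with a gripper value outside its range is refused whole. "gripper" is the opening, from -1 (shut) to 1 (fully open), set as the call begins (left out, the last holds). The fingers move at their own pace and stop on an object; "squeeze" is the grip in N (left out, the last holds). Time passes only in rows, so rows that do not move let the fingers close. It gives the time, the measured TCP pose, the force, the opening and the grip force at its end, in the units of the state.
- ctrl.get_obs(): the state, without advancing time (a new reading comes with each control period).
- ctrl.camera(name): name is "scene" or "side" or "wrist"; returns (picture, depth): 384x512x3 uint8, red, green, blue; 384x512 float32, m along the optical axis (not along the pixel's ray), 0 where there is no reading.
- ctrl.get_calibration(name): a dict with "fx", "fy", "cx", "cy" (pixels), "distortion" ([k1, k2, p1, p2, k3] as OpenCV has them; the pictures are not rectified), "world_to_cam" (4x4, takes a point from world to camera coordinates); the wrist camera has in their place "hand_eye" (4x4, takes a point from camera to tool coordinates, whose origin is the TCP and whose axes are the flange's). Camera axes: x right, y down, z forward; pixel columns grow to the right and rows downward; lengths in m; the calibration is good to about 2 mm. A picture is of the moment at which its call begins: read the wrist's pose just before it. get_calibration takes no time and is no camera call.
- ctrl.hand_in(): hands the job in; it is judged then, once.
Trained networks look in the newest picture that a camera, given by its name, has taken for a name from the list of things; names that differ only in an ending like _2 or _b are one class to them, and where a whole thing is asked for, a point or a joint stands for the part that bears it (a point fixed in the world has none). Each returns a list of dicts, best first, with "conf" (0 to 1); they miss things now and then, are a little off and sometimes report something else, mostly with a low value. They report only what shows in the picture. A call takes as long as a camera call. They do not tell look-alikes from the thing itself.
- ctrl.spot_in(camera, label): "rect" ([left, top, right, bottom] as shares, 0 to 1, of the picture: columns of its width, rows of its height, round what is visible of it).
- ctrl.cut_out(camera, label): "pixels" (384x512 bool, what is visible of it) and "rect" ([left, top, right, bottom] as shares, 0 to 1, of the picture: columns of its width, rows of its height, round what is visible of it).
The state is a dict: "time_s": time; "qpos": joint angles; "joint_vel": joint speeds; "tau": joint torques, N m; "ee_pos": TCP position; "eef_rot": TCP orientation; "force": force on the tool from outside, world axes, zero at the start; "moment": the same for the moment, N m; "grip_width": finger opening in m; "grip_force": force on a finger pad.
Only numpy, scipy, OpenCV 4.12 (cv2) and the standard library are available. Lean on these libraries where they do the work, as an engineer would, in place of code of your own. Each camera call takes 0.05 s, during which the arm holds its last target. There are 200 camera calls.

## Working session

There is one attempt and no reset: what is moved stays moved. The work goes in short steps, Python scripts to look and compute and a tool call to move; the robot and the scene stay as the last step left them, time stands still between calls to the robot, and variables do not carry over. Pictures are saved under pics/ and viewed, at most 10 in all, crops included, and the job is handed in when it is done.

Besides the shell and the picture viewer there is one more tool, called after "Request:" as a command line: name --argument value ..., lists and objects as JSON in quotes. step_arm: Moves the arm, as the interface text tells. Its arguments: {"type":"object","properties":{"deltas":{"type":"array"},"gripper":{"type":"number"},"squeeze":{"type":"number"}},"required":["deltas"]}

```bash
mkdir -p pics; cat > h.py <<'E'
import numpy as np, cv2
from station import ctrl
from scipy.spatial.transform import Rotation as R
def cloud(cam,dep,mask):
    c=ctrl.get_calibration(cam); v,u=np.nonzero(mask&(dep>0))
    K=np.array([[c['fx'],0,c['cx']],[0,c['fy'],c['cy']],[0,0,1]])
    n=cv2.undistortPoints(np.stack([u,v],1).astype(float)[:,None],K,np.array(c['distortion']))[:,0]
    z=dep[v,u]; P=np.c_[n*z[:,None],z]
    if 'hand_eye' in c:
        o=ctrl.get_obs(); H=np.array(c['hand_eye']); P=P@H[:3,:3].T+H[:3,3]
        return P@R.from_euler('xyz',o['eef_rot']).as_matrix().T+np.array(o['ee_pos'])
    M=np.linalg.inv(np.array(c['world_to_cam'])); return P@M[:3,:3].T+M[:3,3]
E
python3 - <<'E'
from h import *
o=ctrl.get_obs(); print({k:np.round(v,3) for k,v in o.items()})
im=[]
for cam in ('scene','side'):
    p,d=ctrl.camera(cam); np.save(cam+'.npy',d); im.append(p)
    for l in ('plaque','square_plaque','stand','cap','jar','clay_lump','spatula'):
        for r in ctrl.cut_out(cam,l)[:3]:
            P=cloud(cam,d,r['pixels']); 
            if len(P)<20: continue
            top=P[P[:,2]>np.percentile(P[:,2],95)-.008]
            (cx,cy),wh,a=cv2.minAreaRect((top[:,:2]*1000).astype(np.float32))
            print(cam,l,round(r['conf'],2),np.round(np.array(r['rect'])*[512,384,512,384]),len(P),np.round(np.percentile(P[:,2],[5,50,95]),3),'rect',np.round([cx,cy,*wh,a]))
            np.save(f'm_{cam}_{l}.npy',r['pixels']) 
x=cv2.resize(np.hstack(im),(800,300))
cv2.imwrite('pics/a.png',cv2.cvtColor(im[0],cv2.COLOR_RGB2BGR));cv2.imwrite('pics/b.png',cv2.cvtColor(im[1],cv2.COLOR_RGB2BGR))
E
```

```text
{'time_s': np.float64(0.0), 'qpos': array([ 1.038,  0.301,  1.522, -0.   ,  1.321, -0.067]), 'joint_vel': array([-0.002, -0.001,  0.   ,  0.002,  0.002,  0.   ]), 'tau': array([-1.0000e-03, -5.3181e+01, -3.5273e+01,  7.1000e-02,  2.4000e-02,
       -0.0000e+00]), 'ee_pos': array([0.247, 0.491, 0.205]), 'eef_rot': array([-3.14 , -0.   ,  2.676]), 'force': array([-0.14 ,  0.224, -0.951]), 'moment': array([ 0.028, -0.082, -0.051]), 'grip_force': np.float64(0.0), 'grip_width': np.float64(0.094)}
scene plaque 0.94 [347. 159. 378. 179.] 414 [0.001 0.021 0.027] rect [440. 452. 108.  64.  40.]
scene plaque 0.76 [290. 149. 318. 168.] 411 [-0.001  0.022  0.028] rect [326. 271.  66. 101.   4.]
scene plaque 0.57 [323. 171. 341. 199.] 412 [0.009 0.023 0.029] rect [471. 324.  61. 109.  76.]
scene square_plaque 0.71 [267. 190. 297. 220.] 508 [0.01  0.023 0.029] rect [502. 126. 111.  62.   5.]
scene stand 0.6 [188. 205. 248. 309.] 4470 [0.013 0.053 0.193] rect [ 696. -149.   59.   85.   86.]
scene cap 0.5 [210. 231. 221. 242.] 75 [0.212 0.219 0.226] rect [ 677. -147.   28.   21.   89.]
scene cap 0.2
[... 482 characters left out ...]
.]
side plaque 0.79 [195. 175. 212. 196.] 320 [0.002 0.024 0.028] rect [326. 271. 119.  57.  86.]
side plaque 0.68 [227. 167. 256. 182.] 344 [0.002 0.023 0.029] rect [470. 322.  70. 107.  73.]
side square_plaque 0.97 [239. 191. 278. 212.] 441 [0.004 0.024 0.028] rect [497. 122. 106.  67.   5.]
side square_plaque 0.55 [290. 157. 314. 187.] 617 [0.002 0.072 0.105] rect [681. 214.  79.  72.  58.]
side stand 0.98 [253. 188. 378. 268.] 5527 [0.008 0.021 0.184] rect [ 703. -148.   70.   91.   70.]
side clay_lump 0.91 [288. 291. 323. 321.] 858 [0.013 0.04  0.052] rect [ 532. -382.   61.   61.   33.]
side spatula 0.84 [201. 299. 258. 348.] 807 [0.002 0.005 0.021] rect [ 293. -426.   95.   15.   43.]
```

View pics/a.png

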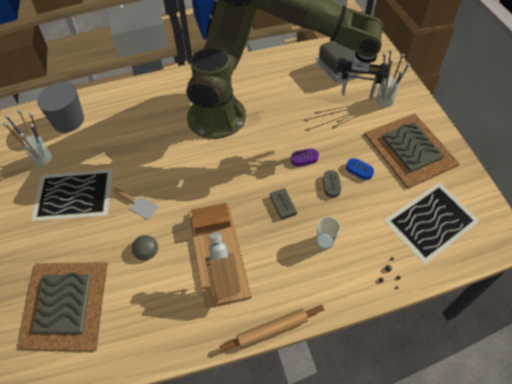

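View pics/b.png

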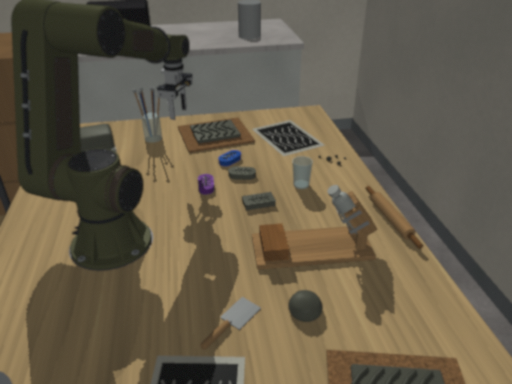

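The round-ended grey plaque is at scene (332,183), world about (0.47, 0.32). The square one is at (283,203), and the blue (360,169) and purple (305,157) pieces are decoys. The block is at scene (210,218), with the can behind it at (218,245). Next I'll fit the plaque and block precisely.

```bash
python3 - <<'E'
from h import *
def fit(P,name):
    c=P[:,:2].mean(0);r=cv2.minAreaRect((P[:,:2]*1000).astype(np.float32)); w,V=np.linalg.eigh(np.cov(P[:,:2].T))
    v=V[:,1]; print(name,len(P),'mean',np.round(c*1000,1),'z',np.round(np.median(P[:,2])*1000,1),'minrect',np.round(np.array([*r[0],*r[1],r[2]]),1),'pca deg',np.round(np.degrees(np.arctan2(v[1],v[0]))%180,1),np.round(np.sqrt(w)*1000,1))
for cam in ('scene','side'):
    d=np.load(cam+'.npy'); P=cloud(cam,d,d>0)
    n=lambda x,y,r:np.hypot(P[:,0]-x,P[:,1]-y)<r
    fit(P[n(.471,.323,.075)&(P[:,2]>.016)&(P[:,2]<.035)],cam+' plaque')
    fit(P[n(.53,-.12,.12)&(P[:,2]>.054)&(P[:,2]<.066)&(P[:,0]<.585)],cam+' block')
    fit(P[n(.62,-.15,.25)&(P[:,2]>.012)&(P[:,2]<.024)&(P[:,1]<.0)&(P[:,1]>-.3)],cam+' board')
    Q=P[n(.68,-.147,.05)&(P[:,2]>.185)&(P[:,2]<.26)]; print('cap pts',len(Q),np.round(np.c_[Q.min(0),np.median(Q,0),Q.max(0)]*1000))
E
```

```text
scene plaque 374 mean [472.7 322.6] z 23.5 minrect [469.8 324.   60.5 113.4  75.5] pca deg 164.6 [16.6 30.2]
scene block 659 mean [ 500.3 -136.1] z 59.2 minrect [ 499.4 -135.7  124.6   79.8   86.9] pca deg 85.8 [22.2 36.1]
scene board 1918 mean [ 649.5 -146.7] z 17.0 minrect [ 620.4 -144.1  152.   363.3   86.3] pca deg 175.4 [55.6 96.5]
cap pts 294 [[ 653.  690.  728.]
 [-173. -148. -125.]
 [ 185.  198.  227.]]
side plaque 246 mean [469.3 318.1] z 25.1 minrect [470.1 322.3  70.5 106.7  73.2] pca deg 166.3 [18.3 29.8]
side block 681 mean [ 498.  -143.3] z 60.6 minrect [ 498.6 -138.5  134.2   73.7   86.3] pca deg 85.5 [21.5 37.7]
side board 2844 mean [ 628.3 -158.8] z 18.7 minrect [ 619.  -146.   157.3  361.5   86.6] pca deg 177.1 [45.4 92.6]
cap pts 249 [[ 653.  680.  727.]
 [-177. -159. -131.]
 [ 185.  204.  227.]]
```

Request:
step_arm --deltas '[{"dp":[0,0,0],"twist":-0.97},{"dp":[0,0,0],"twist":-0.97},{"dp":[0,0,0],"twist":-0.98},{"dp":[-0.81,-0.33,0],"twist":0},{"dp":[-0.81,-0.33,0],"twist":0},{"dp":[-0.81,-0.33,0],"twist":0},{"dp":[-0.81,-0.33,0],"twist":0},{"dp":[-0.81,-0.33,0],"twist":0},{"dp":[-0.81,-0.33,0],"twist":0},{"dp":[-0.82,-0.33,0],"twist":0},{"dp":[-0.82,-0.3,0],"twist":0},{"dp":[0,0,0],"twist":0}]' --gripper 1 --squeeze 20

```text
time_s: 2.0
ee_pos: [0.4736, 0.3209, 0.2051]
eef_rot: [-3.141, 0.0, 2.876]
force: [-0.5, 0.3, 0.3]
grip_width: 0.094
grip_force: 0.0
```

```bash
python3 - <<'E'
from h import *
o=ctrl.get_obs();print(o['ee_pos'],o['eef_rot'],o['time_s'])
p,d=ctrl.camera('wrist');cv2.imwrite('pics/w1.png',cv2.cvtColor(p,cv2.COLOR_RGB2BGR))
P=cloud('wrist',d,d>0)
Q=P[(np.hypot(P[:,0]-.471,P[:,1]-.323)<.08)&(P[:,2]>.018)&(P[:,2]<.035)]
print(len(Q),np.median(Q[:,2]),cv2.minAreaRect((Q[:,:2]*1000).astype(np.float32)))
w,V=np.linalg.eigh(np.cov(Q[:,:2].T));print(Q.mean(0),np.degrees(np.arctan2(V[1,1],V[0,1]))%180)
E
```

```text
[0.47359988 0.32088952 0.20513933] [-3.14114989e+00  2.71843154e-04  2.87619195e+00] 2.0
3438 0.024539715316939076 ((467.2751770019531, 325.61651611328125), (59.258480072021484, 109.34378051757812), 76.08876037597656)
[0.46573722 0.32636236 0.02464504] 165.83831086190634
```

View pics/w1.png

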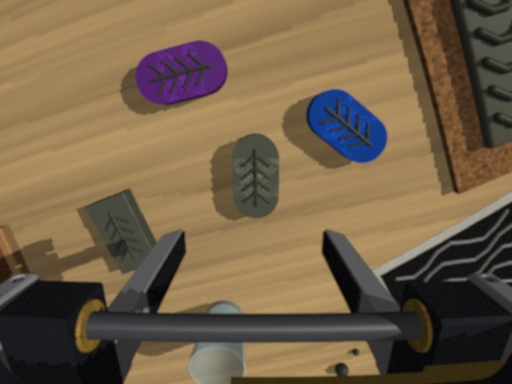

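The wrist picture shows the round grey plaque at (255,175), the square one at (120,230), and the jar at (218,340) out of the way. The measurements agree, so I'm descending and gripping.

Request:
step_arm --deltas '[{"dp":[0.15,0.05,0.7],"twist":-0.25},{"dp":[0,0,0.8],"twist":0},{"dp":[0,0,0.8],"twist":0},{"dp":[0,0,0.8],"twist":0},{"dp":[0,0,0.8],"twist":0},{"dp":[0,0,0.4],"twist":0},{"dp":[0,0,0.3],"twist":0},{"dp":[0,0,0.3],"twist":0},{"dp":[0,0,0],"twist":0},{"dp":[0,0,0],"twist":0}]'

```text
time_s: 3.05
ee_pos: [0.466, 0.327, 0.01]
eef_rot: [3.141, 0.0, 2.897]
force: [-0.6, -0.3, -0.0]
grip_width: 0.0938
grip_force: 0.0
```

Request:
step_arm --deltas '[{"dp":[0,0,0],"twist":0},{"dp":[0,0,0],"twist":0},{"dp":[0,0,0],"twist":0},{"dp":[0,0,0],"twist":0},{"dp":[0,0,0],"twist":0},{"dp":[0,0,0],"twist":0}]' --gripper -1 --squeeze 20

```text
time_s: 3.65
ee_pos: [0.4659, 0.3267, 0.0096]
eef_rot: [-3.142, 0.0, 2.897]
force: [-1.0, -1.4, 1.8]
grip_width: 0.0596
grip_force: 20.0
```

Request:
step_arm --deltas '[{"dp":[0,0,-0.3],"twist":0},{"dp":[0,0,-0.7],"twist":0},{"dp":[0,0,-0.9],"twist":0},{"dp":[0,0,-0.9],"twist":0},{"dp":[0,0,-0.9],"twist":0},{"dp":[0,0,0],"twist":0}]' --squeeze 25

```text
time_s: 4.25
ee_pos: [0.4674, 0.3277, 0.1631]
eef_rot: [3.136, 0.006, 2.897]
force: [0.3, 0.4, -1.9]
grip_width: 0.0598
grip_force: 25.0
```

Request:
step_arm --deltas '[{"dp":[-0.3,-0.92,0],"twist":0},{"dp":[-0.3,-0.92,0],"twist":0},{"dp":[-0.3,-0.92,0],"twist":0},{"dp":[-0.3,-0.92,0],"twist":0},{"dp":[-0.3,-0.92,0],"twist":0},{"dp":[-0.3,-0.92,0],"twist":0},{"dp":[-0.3,-0.92,0],"twist":0},{"dp":[-0.3,-0.92,0],"twist":0},{"dp":[-0.3,-0.92,0],"twist":0},{"dp":[-0.3,-0.92,0],"twist":0},{"dp":[-0.3,-0.92,0],"twist":0},{"dp":[-0.3,-0.92,0],"twist":0}]'

```text
time_s: 5.45
ee_pos: [0.4982, -0.1381, 0.1571]
eef_rot: [3.141, -0.001, 2.897]
force: [0.6, 0.2, -1.8]
grip_width: 0.0596
grip_force: 25.0
```

Request:
step_arm --deltas '[{"dp":[0,0,0],"twist":1},{"dp":[0,0,0],"twist":1},{"dp":[0,0,0],"twist":1},{"dp":[0,0,0],"twist":1},{"dp":[0,0,0],"twist":1},{"dp":[0,0,0],"twist":1},{"dp":[0,0,0],"twist":1},{"dp":[0,0,0],"twist":1},{"dp":[0,0,0],"twist":1},{"dp":[0,0,0],"twist":1}]'

```text
time_s: 6.45
ee_pos: [0.4983, -0.1364, 0.157]
eef_rot: [-3.141, -0.001, 2.196]
force: [-0.1, 0.4, -2.3]
grip_width: 0.0599
grip_force: 25.0
```

Request:
step_arm --deltas '[{"dp":[0,0,0],"twist":1},{"dp":[0,0,0],"twist":1},{"dp":[0,0,0],"twist":1},{"dp":[0,0,0],"twist":1},{"dp":[0,0,0],"twist":1},{"dp":[0,0,0],"twist":1},{"dp":[0,0,0],"twist":1},{"dp":[0,0,0],"twist":1},{"dp":[0,0,0],"twist":1},{"dp":[0,0,0],"twist":0.9},{"dp":[0,0,0],"twist":0},{"dp":[0,0,0],"twist":0}]'

```text
time_s: 7.65
ee_pos: [0.4984, -0.1365, 0.1572]
eef_rot: [-3.141, -0.0, 1.51]
force: [-0.3, -0.1, -2.6]
grip_width: 0.0597
grip_force: 25.0
```

```bash
python3 - <<'E'
from h import *
from math import *
o=ctrl.get_obs();print(o['ee_pos'],o['eef_rot'],o['time_s'],o['grip_width'],o['force'])
p,d=ctrl.camera('side');cv2.imwrite('pics/s2.png',cv2.resize(cv2.cvtColor(p,cv2.COLOR_RGB2BGR)[100:300,150:410],(780,600)))
p,d=ctrl.camera('wrist');cv2.imwrite('pics/w2.png',cv2.cvtColor(p,cv2.COLOR_RGB2BGR))
P=cloud('wrist',d,d>0)
t=np.array(o['ee_pos'])
for n,S in (('plaque',(np.hypot(P[:,0]-t[0],P[:,1]-t[1])<.08)&(abs(P[:,2]-t[2]-.015)<.006)),('block',(np.hypot(P[:,0]-.499,P[:,1]+.137)<.1)&(abs(P[:,2]-.06)<.005))):
    Q=P[S];print(n,len(Q),cv2.minAreaRect((Q[:,:2]*1000).astype(np.float32)) if len(Q) else '')
a=np.array([.6687,-.1477]);Q=P[(np.hypot(*(P[:,:2]-a).T)<.05)&(P[:,2]>.19)];print('cap',len(Q),Q.min(0),Q.max(0),np.median(Q,0)) if len(Q) else 0
E
```

```text
[ 0.4984331  -0.13653524  0.15718774] [-3.14103643e+00 -1.58859191e-04  1.50969871e+00] 7.65 0.059669711134035866 [-0.31723502 -0.1274462  -2.57209866]
plaque 12704 ((501.55426025390625, -136.9344024658203), (80.8183364868164, 103.00922393798828), 11.948243141174316)
block 2440 ((500.7146911621094, -97.44392395019531), (45.78858947753906, 74.34033966064453), 87.00650024414062)
```

View pics/w2.png

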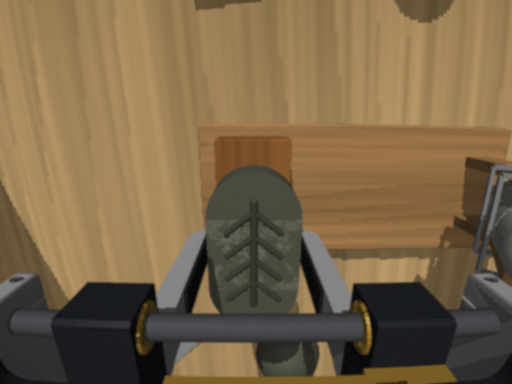

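The plaque is held squarely above the block: its outline at (254,240) lies over the block at (253,160). Lowering now.

Request:
step_arm --deltas '[{"dp":[0,0.02,0.4],"twist":0},{"dp":[0,0,0.6],"twist":0},{"dp":[0,0,0.5],"twist":0},{"dp":[0,0,0.25],"twist":0},{"dp":[0,0,0.1],"twist":0},{"dp":[0,0,0.1],"twist":0},{"dp":[0,0,0.1],"twist":0},{"dp":[0,0,0.05],"twist":0},{"dp":[0,0,0.04],"twist":0},{"dp":[0,0,0],"twist":0},{"dp":[0,0,0],"twist":0}]'

```text
time_s: 8.85
ee_pos: [0.4996, -0.1367, 0.0721]
eef_rot: [3.141, 0.0, 1.508]
force: [-0.3, -0.0, -1.6]
grip_width: 0.0599
grip_force: 25.0
```

Request:
step_arm --deltas '[{"dp":[0,0,0.03],"twist":0},{"dp":[0,0,0.03],"twist":0},{"dp":[0,0,0],"twist":0},{"dp":[0,0,0],"twist":0}]'

```text
time_s: 9.25
ee_pos: [0.4995, -0.1367, 0.0696]
eef_rot: [3.141, 0.0, 1.508]
force: [-1.0, 0.0, 1.2]
grip_width: 0.0596
grip_force: 25.0
```

Request:
step_arm --deltas '[{"dp":[0,0,0],"twist":0},{"dp":[0,0,0],"twist":0},{"dp":[0,0,0],"twist":0},{"dp":[0,0,0],"twist":0},{"dp":[0,0,0],"twist":0}]' --gripper 0.8

```text
time_s: 9.75
ee_pos: [0.4995, -0.1367, 0.0695]
eef_rot: [3.142, 0.0, 1.508]
force: [0.0, -0.3, 0.6]
grip_width: 0.0844
grip_force: 0.0
```

Request:
step_arm --deltas '[{"dp":[0,0,-0.3],"twist":0},{"dp":[0,0,-0.8],"twist":0},{"dp":[0,0,-1],"twist":0},{"dp":[0,0,-1],"twist":0},{"dp":[0,0,-1],"twist":0},{"dp":[0,0,-1],"twist":0},{"dp":[0,0,0],"twist":0},{"dp":[0,0,0],"twist":0}]'

```text
time_s: 10.55
ee_pos: [0.4994, -0.1366, 0.2743]
eef_rot: [3.14, 0.0, 1.508]
force: [-0.5, 0.1, -0.8]
grip_width: 0.0845
grip_force: 0.0
```

```bash
python3 - <<'E'
from h import *
o=ctrl.get_obs();print(o['ee_pos'],o['eef_rot'],o['time_s'],o['grip_width'],o['force'])
p,d=ctrl.camera('side');cv2.imwrite('pics/s3.png',cv2.resize(cv2.cvtColor(p,cv2.COLOR_RGB2BGR)[130:280,210:410],(800,600)))
p,d=ctrl.camera('wrist');cv2.imwrite('pics/w3.png',cv2.cvtColor(p,cv2.COLOR_RGB2BGR))
P=cloud('wrist',d,d>0)
Q=P[(np.hypot(P[:,0]-.499,P[:,1]+.137)<.075)&(P[:,2]>.078)&(P[:,2]<.09)]
print(len(Q),np.median(Q[:,2]),cv2.minAreaRect((Q[:,:2]*1000).astype(np.float32)),Q.mean(0))
a=np.array([.6687,-.1477]);Q=P[(np.hypot(*(P[:,:2]-a).T)<.05)&(P[:,2]>.18)]
print('cap',len(Q))
if len(Q): print(Q.min(0),Q.max(0))
s=np.array([np.cos(.063),-np.sin(.063)]); ax=np.array([-.565*s[0],-.565*s[1],.825]); mid=np.array([.499,-.137,0])+np.array([.17*s[0],.17*s[1],.215])
print('mid',mid,'axis',ax)
for cam in('wrist','side','scene'):
    if cam!='wrist': p,d=ctrl.camera(cam);P=cloud(cam,d,d>0)
    r=P-mid; t=r@ax; rad=np.linalg.norm(r-t[:,None]*ax,axis=1); m=(rad<.016)&(t>-.03)&(t<.03); print(cam,m.sum(),np.round(np.percentile(t[m],[5,25,50,75,95])*1000,1) if m.sum() else '')
E
```

```text
[ 0.49943559 -0.1366402   0.27429008] [3.14003733e+00 4.60585209e-04 1.50786122e+00] 10.55 0.08445198480408296 [-0.53568079  0.06407604 -0.78104458]
3246 0.08389743582072602 ((499.5465393066406, -140.09271240234375), (110.15550994873047, 60.09651184082031), 86.02095794677734) [ 0.49975638 -0.13789556  0.08402238]
cap 2171
[ 0.65134293 -0.16531424  0.18002593] [ 0.71709085 -0.1233588   0.22757588]
mid [ 0.66866275 -0.14770292  0.215     ] axis [-0.56387913  0.03557146  0.825     ]
wrist 1116 [1.4 2.4 3.  3.5 4.3]
side 112 [-28.9 -24.2   1.2   3.8   5.1]
scene 98 [-27.6 -24.7  -5.1   2.1   3.6]
```

View pics/s3.png

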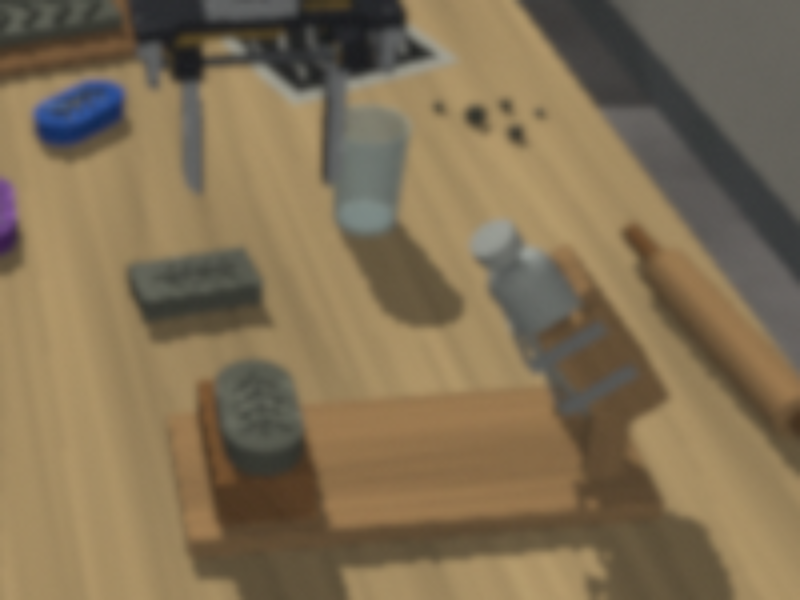

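View pics/w3.png

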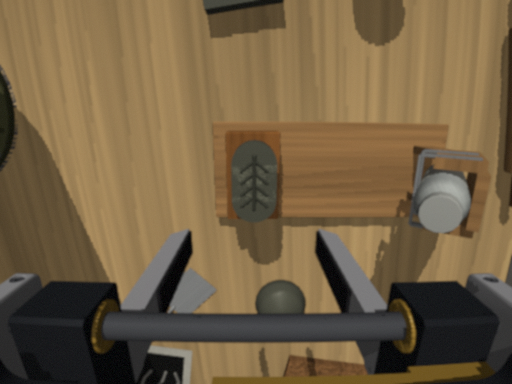

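The plaque sits centred at (255,180) in the wrist view, measured at (499.5, -139) mm and 86°. The cap is at (443,207), about 3 mm above its mean height. Now I'll close the gripper and move to a standoff off the cap.

Request:
step_arm --deltas '[{"dp":[0,0,0],"twist":0},{"dp":[0,0,0],"twist":0},{"dp":[0,0.5,0],"twist":0},{"dp":[0,0.7,0],"twist":0},{"dp":[0,0.7,0],"twist":0},{"dp":[0,0.7,0],"twist":0},{"dp":[0,0.7,0],"twist":0},{"dp":[-0.01,0.53,0],"twist":0},{"dp":[0,0,0.4],"twist":0},{"dp":[0,0,0.4],"twist":0},{"dp":[0,0,0.2],"twist":0},{"dp":[0,0,0],"twist":0}]' --gripper -1 --squeeze 20

```text
time_s: 11.95
ee_pos: [0.652, -0.1466, 0.2322]
eef_rot: [-3.139, -0.0, 1.508]
force: [0.8, 0.1, 0.1]
grip_width: -0.0001
grip_force: 0.0
```

Request:
step_arm --deltas '[{"dp":[0,0,0],"twist":0},{"dp":[0,0,0],"twist":0}]'

```text
time_s: 12.15
ee_pos: [0.6526, -0.1468, 0.2346]
eef_rot: [3.14, 0.0, 1.508]
force: [-0.1, 0.1, -0.4]
grip_width: 0.0004
grip_force: 0.0
```

Request:
step_arm --deltas '[{"dp":[0,0.028,0.041],"twist":0},{"dp":[0,0.028,0.041],"twist":0},{"dp":[0,0.028,0.041],"twist":0},{"dp":[0,0.028,0.041],"twist":0},{"dp":[0,0.028,0.041],"twist":0},{"dp":[0,0.028,0.041],"twist":0},{"dp":[0,0,0],"twist":0}]'

```text
time_s: 12.85
ee_pos: [0.6591, -0.1471, 0.2232]
eef_rot: [-3.141, -0.0, 1.508]
force: [0.2, -0.3, 0.3]
grip_width: 0.0006
grip_force: 0.0
```

Request:
step_arm --deltas '[{"dp":[0,0.028,0.041],"twist":0},{"dp":[0,0,0],"twist":0}]'

```text
time_s: 13.05
ee_pos: [0.6602, -0.1472, 0.2217]
eef_rot: [-3.141, -0.0, 1.508]
force: [-0.4, -0.5, 0.4]
grip_width: 0.0002
grip_force: 0.0
```

Request:
step_arm --deltas '[{"dp":[0,0.028,0.041],"twist":0},{"dp":[0,0,0],"twist":0}]'

```text
time_s: 13.25
ee_pos: [0.6613, -0.1472, 0.2201]
eef_rot: [-3.141, -0.0, 1.508]
force: [-0.4, -0.2, 0.0]
grip_width: 0.0005
grip_force: 0.0
```

Request:
step_arm --deltas '[{"dp":[0,0.028,0.041],"twist":0},{"dp":[0,0,0],"twist":0}]'

```text
time_s: 13.45
ee_pos: [0.6624, -0.1473, 0.2184]
eef_rot: [-3.141, -0.0, 1.508]
force: [-0.3, -0.5, 0.2]
grip_width: 0.0005
grip_force: 0.0
```

Request:
step_arm --deltas '[{"dp":[0,0.028,0.041],"twist":0},{"dp":[0,0,0],"twist":0}]'

```text
time_s: 13.65
ee_pos: [0.6636, -0.1474, 0.2172]
eef_rot: [3.141, 0.0, 1.508]
force: [-1.8, -0.6, 3.2]
grip_width: 0.0003
grip_force: 1.6
```

Request:
step_arm --deltas '[{"dp":[0,0.028,0.041],"twist":0},{"dp":[0,0,0],"twist":0}]'

```text
time_s: 13.85
ee_pos: [0.6647, -0.1475, 0.2155]
eef_rot: [3.141, 0.0, 1.508]
force: [-2.0, -0.2, 4.2]
grip_width: 0.0
grip_force: 2.5
```

Request:
step_arm --deltas '[{"dp":[0,0.028,0.041],"twist":0},{"dp":[0,0,0],"twist":0}]'

```text
time_s: 14.05
ee_pos: [0.6658, -0.1476, 0.2139]
eef_rot: [3.141, 0.0, 1.508]
force: [-3.6, 1.4, 5.7]
grip_width: 0.0002
grip_force: 3.4
```

Request:
step_arm --deltas '[{"dp":[0,0.028,0.041],"twist":0},{"dp":[0,0,0],"twist":0}]'

```text
time_s: 14.25
ee_pos: [0.6669, -0.1476, 0.2124]
eef_rot: [3.141, 0.0, 1.508]
force: [-4.8, 1.1, 6.6]
grip_width: 0.0002
grip_force: 4.2
```

Request:
step_arm --deltas '[{"dp":[0,0.028,0.041],"twist":0},{"dp":[0,0,0],"twist":0}]'

```text
time_s: 14.45
ee_pos: [0.6679, -0.1477, 0.2109]
eef_rot: [3.142, 0.0, 1.508]
force: [-5.7, 0.2, 8.8]
grip_width: 0.0005
grip_force: 5.0
```

Request:
step_arm --deltas '[{"dp":[0,0.014,0.02],"twist":0},{"dp":[0,0,0],"twist":0},{"dp":[0,0,0],"twist":0}]'

```text
time_s: 14.75
ee_pos: [0.6683, -0.1477, 0.2103]
eef_rot: [-3.141, 0.0, 1.508]
force: [-7.1, 0.8, 8.9]
grip_width: 0.0006
grip_force: 5.3
```

Request:
step_arm --deltas '[{"dp":[0,0.007,0.01],"twist":0},{"dp":[0,0,0],"twist":0},{"dp":[0,0,0],"twist":0},{"dp":[0,0,0],"twist":0}]'

```text
time_s: 15.15
ee_pos: [0.6686, -0.1478, 0.21]
eef_rot: [-3.141, 0.0, 1.508]
force: [-7.3, 0.8, 7.5]
grip_width: 0.0001
grip_force: 5.5
```

Force is about 11 N after roughly 9 mm of travel, so the cap is sprayed. Retracting along the axis.

Request:
step_arm --deltas '[{"dp":[0,-0.056,-0.082],"twist":0},{"dp":[0,-0.056,-0.082],"twist":0},{"dp":[0,-0.056,-0.082],"twist":0},{"dp":[0,-0.14,-0.2],"twist":0},{"dp":[0,-0.14,-0.2],"twist":0},{"dp":[0,-0.28,-0.4],"twist":0},{"dp":[0,-0.28,-0.4],"twist":0},{"dp":[0,-0.28,-0.4],"twist":0},{"dp":[0,0,0],"twist":0},{"dp":[0,0,0],"twist":0}]'

```text
time_s: 16.15
ee_pos: [0.6175, -0.1445, 0.2831]
eef_rot: [3.141, 0.0, 1.508]
force: [0.0, 1.0, -0.5]
grip_width: 0.0006
grip_force: 0.0
```

```bash
python3 - <<'E'
from h import *
o=ctrl.get_obs();print(o['ee_pos'],o['time_s'],o['force'])
s=np.array([np.cos(.063),-np.sin(.063)]); ax=np.array([-.565*s[0],-.565*s[1],.825]); mid=np.array([.499,-.137,0])+np.array([.17*s[0],.17*s[1],.215])
for cam in('side','scene'):
    p,d=ctrl.camera(cam);P=cloud(cam,d,d>0)
    Q=P[(np.hypot(P[:,0]-.499,P[:,1]+.137)<.075)&(P[:,2]>.075)&(P[:,2]<.092)]
    print(cam,len(Q),np.median(Q[:,2]),cv2.minAreaRect((Q[:,:2]*1000).astype(np.float32)))
    r=P-mid; t=r@ax; rad=np.linalg.norm(r-t[:,None]*ax,axis=1); m=(rad<.014)&(t>-.015)&(t<.015); print('cap',m.sum(),np.round(np.median(t[m])*1000,1))
    if cam=='side': cv2.imwrite('pics/f.png',cv2.resize(cv2.cvtColor(p,cv2.COLOR_RGB2BGR)[130:280,210:410],(800,600)))
E
```

```text
[ 0.6174561  -0.14451551  0.2831434 ] 16.15 [ 0.04936856  0.9995922  -0.49982259]
side 457 0.08470051031243386 ((500.1253356933594, -140.63890075683594), (117.85124969482422, 60.46428298950195), 85.43504333496094)
cap 46 3.2
scene 173 0.08259215742865433 ((509.5321044921875, -140.97787475585938), (108.13294219970703, 53.34273910522461), 76.22010040283203)
cap 38 1.9
```

View pics/f.png

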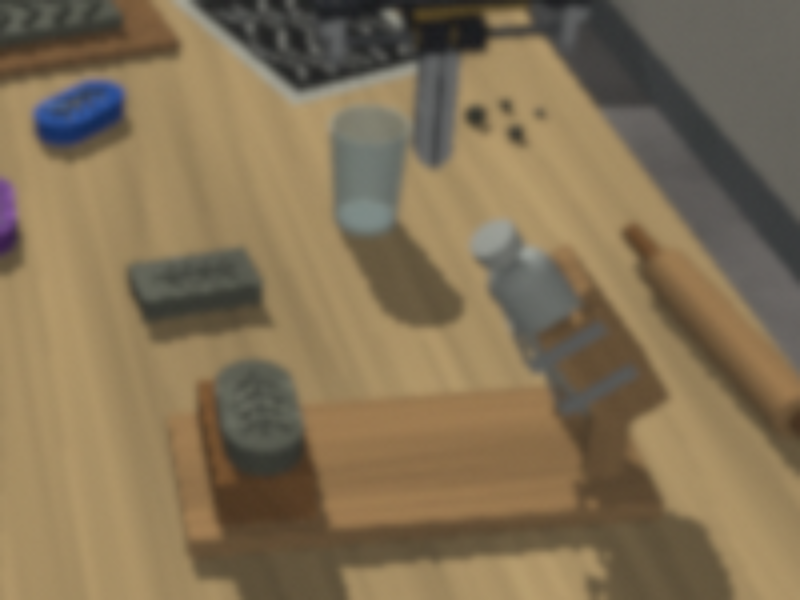

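The plaque is unmoved on the block at (258,410), and the cap is back up at (497,243). Handing in.

```bash
python3 -c "
from station import ctrl
print(ctrl.hand_in())"
```

```text
the job is handed in; nothing more can be done
None
```

I set the round-ended plaque centred and square on the block, pressed the cap in about 9 mm at about 11 N, let it spring back, and handed the job in at about 16 s; `hand_in()` returned no verdict.

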